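# Draw the jar tray out from under the riser with the pull hook

## Robot

A 6-joint arm with a two-finger parallel gripper is mounted at the origin on a cart in front of the work surface, level with it; the furniture and walls round the work are solid. World frame = base frame: x ahead of the robot, y to its left, z up, the work surface at z = 0. Lengths are in m, angles in rad, forces in N, time in s.
With the tool pointing down it reaches from about 0.3 to 0.775 m from the base axis. Payload 14.6 kg.
Tool frame: the origin (TCP) lies at the very end of the fingers, on their centre line; the grasp point (between the pads) lies 19 mm behind it; z points along the fingers, y is the line along which they close (so a half turn about z gives the same grasp; the last joint's range is limited). The gripper opens to 94 mm and grips with 3 to 60 N. Pads are 16 mm wide; open, the fingers measure 119 mm over their backs; the gripper's body (75 mm by 177 mm) begins 78 mm behind the grasp point.
Start: joints at [-1.222, 0.3, 1.521, -0, 1.321, -0.067], TCP at [0.222, -0.503, 0.205] pointing down, gripper open.
Joint ranges: [-3.03, 3.03], [-0.79, 2.21], [0.23, 2.52], [-1.04, 4.18], [0, 3.07], [-2.55, 2.55]. Speed limits (rad/s): [2.22, 2.22, 2.57, 3.14, 3.14, 3.14].

## Interface

Orientations are given as [roll, pitch, yaw] about the fixed x, y, z axes, in that order (R = Rz(yaw) Ry(pitch) Rx(roll)).
In Python, from station import ctrl, cams gives the robot as it stands. The module is installed in compiled form; this text tells all that it offers.
- The arm moves only by the tool arm_command, never from a script. Its argument "plan" is a list that holds one entry, the list of rows, each a list of 7 numbers: the shift along the tool's x, y, z in parts of the range, where 1.0 means 1000 mm, then the turn, a rotation vector about the tool's x, y, z in shares of pi/2 rad (1.0 is pi/2 rad), then the closure, from -1 (fully open) to 1 (shut). A call has 1 to 12 rows; each row is the pose to reach, as a shift and turn from the pose commanded when the call began, along the tool's axes at that moment; what a row does not reach only later rows make up. A row lasts 1/10 s, in which the tool goes at most 50 mm and 8.59 degrees, less where a joint would pass 70% of its speed; a pose out of reach is approached as far as the arm can. Shift and turn numbers lie between -1 and 1, and a call with a number outside is refused. A call with a gripper value outside its range is refused whole. The fingers move at their own pace and stop on an object; "squeeze" is the grip in N (left out, the last holds). Time passes only in rows, so rows that repeat a pose let the fingers close. It gives the time, the measured TCP pose, the force, the opening and the grip force at its end, in the units of the state.
- ctrl.get_obs(): the state, without advancing time (a new reading comes with each control period).
- cams.camera(name): name is "side" or "top"; returns (picture, depth): 480x640x3 uint8, blue, green, red; 480x640 float32, m along the optical axis (not along the pixel's ray), 0 where there is no reading.
- cams.camera_info(name): a dict with "fx", "fy", "cx", "cy" (pixels), "world_to_cam" (4x4, takes a point from world to camera coordinates). Camera axes: x right, y down, z forward; pixel columns grow to the right and rows downward; lengths in m; the calibration is good to about 2 mm. A picture is of the moment at which its call begins. camera_info takes no time and is no camera call.
- ctrl.hand_in(): hands the job in; it is judged then, once.
The state is a dict: "time_s": time; "qpos": joint angles; "joint_vel": joint speeds; "tau": joint torques, N m; "ee_pos": TCP position; "eef_rot": TCP orientation; "force": force on the tool from outside, world axes, zero at the start; "moment": the same for the moment, N m; "grip_width": finger opening in m; "grip_force": force on a finger pad.
Only numpy, scipy, OpenCV 4.12 (cv2) and the standard library are available. Lean on these libraries where they do the work, as an engineer would, in place of code of your own. Each camera call takes 0.05 s, during which the arm holds its last target. There are 200 camera calls.

## Task

Pick up the pull hook, put its down-turned tip into the eye on the front of the tray and draw the tray straight out from under the low shelf until its front has pushed both sprung buffers fully in and it comes up solid against the stop, firmly but without ever pulling harder than about 20 N. Then unhook, leaving the tray resting against the buffers, and set the hook down upright on bare table, well clear of the tray and its dock. Move the tray with the hook alone, not with the gripper, keep the two jars in it standing, and leave everything else where it is.

Things in the scene. Friction and masses are not known exactly. Their poses are not given: they have to be found in the camera images.
- hook: Pull hook, 0.14 kg, standing on its wooden handle, a block 100 (x) x 22 (y) x 36 (z) mm. Origin: centre of the handle's underside; z up, x toward the hook. Grip the 22 mm sides from above at mid-handle, about 26 mm above the underside. A 7 mm round steel bar leaves the front end, rises to 60 mm and runs forward to x = 140 mm, where it turns straight down to the level of the underside.
- hook_tip (a point): Lower end of the hook's down-turned tip, a 7 mm thick vertical bar, straight from here up to 53 mm: in the hook's frame at x = 140, y = 0, z = 0 mm.
- tray: Open grey tray holding two jars, 130 (x) x 140 (y) x 58 (z) mm, walls 4 mm, about 0.7 kg loaded (varies). Origin: centre of its underside, which rests on the dock's 8 mm base plate; x points to the rear, the front faces -x. Slides lengthwise by friction between two guide rails with 3 mm play a side; dragging takes roughly 2 to 6 N.
- eye (a point): Centre of the pull eye on the tray's front: a flat-lying steel ring (hole vertical), inner diameter 24 mm, bar 7 mm thick, in the tray's frame at x = -86, y = 0, z = 48 mm (56 mm above the table). When pulled, the tip bears on the ring's front, 8.5 mm toward -x of this centre. Below the ring there are 44 mm of clear space.
- dock: Fixed dock: base plate 360 (x) x 176 (y) x 8 mm, guide rails to 30 mm height at y = +-79 mm, white riser shelf (top 133 mm above the table) over the rear part, x from 25 to 180 mm. Origin: centre of its underside. The tray is drawn toward the dock's -x, straight along its x axis. A carton and two small bottles are fixed on the riser.
- stop: Stop bracket on the dock, origin at dock x = -128, y = 0, z = 8 mm, same axes: posts 46 mm high at y = +-58, joined by a 10 mm high bar the tool passes over. Two rubber sprung buffers face the tray: 5 mm travel together, 2 N fully in, then solid. Their free faces stand 38 to 83 mm in +x of this origin, set differently each time and not reported: find them by feel, after 55 to 120 mm of pull.
- jar_brown: Loose jar with white lid, brown filling, 53 mm wide, 82 mm high, in the tray's left (+y) side; origin at its underside.
- jar_white: Loose jar with blue lid, white filling, 45 mm wide, 60 mm high, in the tray's right (-y) side; origin at its underside.
- bottle_b: Bystander on the table right of the dock: small red dropper bottle 31 mm wide, 70 mm high.
- tub: Bystander left of the dock: small white tub with a blue lid, 74 mm wide, 58 mm high.
- spice: Bystander left of the dock: spice jar with red cap, 47 mm wide, 97 mm high.
- shaker_tin_2: Bystander right of the dock: shaker tin, 64 mm wide, 73 mm high.
Not all that is in view belongs to the job. What is meant by the hook is not green, and is the larger of those in its own colour.

How it is judged:
On the way, in this order (a step that is already met when the one before it is completed fails the run):
1. the hook's tip is down in the tray's eye (horizontal distance between hook_tip and eye below 0.014 m and z of hook_tip in the frame of eye below -0.006 m), for 0.2 s.
2. the tray, pulled by the hook, is pressed solidly against the stop (over 5 N on the stop) (contact force between tray and stop above 5 N and contact force between hook and tray above 5 N and horizontal distance between hook_tip and eye below 0.016 m), for 0.3 s.
At the end, for the whole second after the job is handed in: Tray flat and still on the dock, still pressing the buffers (over 0.15 N, its origin under 155 mm from the stop's along x), jars within 0.2 rad of upright; hook standing on the table (within 0.15 rad, underside below 6 mm), still, tip over 60 mm from the eye, touching neither tray nor dock (contact force between tray and stop above 0.15 N and linear speed of each of tray, hook below 0.02 m/s and x of tray in the frame of stop below 0.155 m and angle between tray's own z axis and vertical below 0.06 rad and angle between hook's own z axis and vertical below 0.15 rad and height (world z) of hook below 0.006 m and horizontal distance between hook_tip and eye above 0.06 m and contact force between hook and tray below 0.1 N and contact force between hook and dock below 0.1 N and angle between each of jar_brown, jar_white's own z axis and vertical below 0.2 rad).
It fails at once if the hook pulls or pushes the tray with more than 22 N (contact force between hook and tray above 22 N).
It fails at once if the tray hits or presses the stop with more than 22 N (contact force between tray and stop above 22 N).
It fails at once if the robot touches the tray itself (contact force between any of the fingers, the arm and tray above 1 N).
It fails at once if a jar in the tray tips over (angle between any of jar_brown, jar_white's own z axis and vertical above 0.35 rad).
It fails at once if a bystander is moved more than 30 mm (distance of any of bottle_b, tub, spice, shaker_tin_2 from where it was at the start of the episode above 0.03 m).
It also fails if it takes over 58 s, if anything falls off the work surface, if the arm or the gripper's body presses on something with over 40 N, if the wrist force passes 120 N, or if a joint passes its speed limit or range.

## Working session

There is one attempt and no reset: what is moved stays moved. The work goes in short steps, Python scripts to look and compute and a tool call to move; the robot and the scene stay as the last step left them, time stands still between calls to the robot, and variables do not carry over. Pictures are saved under pics/ and viewed, at most 11 in all, crops included, and the job is handed in when it is done.

Besides the shell and the picture viewer there is one more tool, called as name([rows], argument=value, ...), one row to a line, values as JSON. arm_command: Moves the arm, as the interface text tells. Its arguments: {"type":"object","properties":{"plan":{"type":"array"},"squeeze":{"type":"number"}},"required":["plan"]}

```bash
mkdir -p pics; cat > h.py <<'E'
import numpy as np, cv2
from station import ctrl, cams
def grab(n,f):
    p,d=cams.camera(n); cv2.imwrite(f'pics/{f}.png',p); np.save(f'pics/{f}.npy',d); return p,d
def world(n,d):
    i=cams.camera_info(n); v,u=np.mgrid[:480,:640]
    c=np.stack([(u-i['cx'])/i['fx']*d,(v-i['cy'])/i['fy']*d,d,np.ones_like(d)],-1)
    return (c@np.linalg.inv(np.array(i['world_to_cam'])).T)[...,:3]
E
python3 - <<'E'
from h import *
for n in('top','side'): grab(n,n+'0'); print(cams.camera_info(n))
print(ctrl.get_obs())
E
```

```text
{'fx': 465.37855726879775, 'fy': 465.37855726879775, 'cx': 320.81728381482804, 'cy': 236.5816599917102, 'world_to_cam': array([[-0.0040009 , -0.99994814, -0.00936526,  0.01538777],
       [-0.99774473,  0.00461924, -0.06696357,  0.57065612],
       [ 0.06700336,  0.00907622, -0.99771147,  1.02346403],
       [ 0.        ,  0.        ,  0.        ,  1.        ]])}
{'fx': 434.8172354740093, 'fy': 434.8172354740093, 'cx': 321.62077984744974, 'cy': 242.25796895793934, 'world_to_cam': array([[-0.90874858, -0.41698505,  0.01730582,  0.49828242],
       [-0.28474307,  0.58916644, -0.75617742,  0.22427007],
       [ 0.30511867, -0.69210287, -0.65413777,  0.78100341],
       [ 0.        ,  0.        ,  0.        ,  1.        ]])}
{'time_s': 0.1, 'qpos': array([-1.22160760e+00,  3.00423212e-01,  1.52150389e+00,  4.60441287e-05,
        1.32071215e+00, -6.65928872e-02]), 'joint_vel': array([-0.00090357, -0.00283484, -0.00203423,  0.00107258, -0.00204835,
        0.00011805]), 'tau': array([ 2.56420535e-03, -5.32637322e+01, -3.53282440e+01,  7.10325851e-02,
        2.34393182e-02, -5.45431783e-05]), 'ee_pos': array([ 0.22208006, -0.50291634,  0.20494525]), 'eef_rot': array([-3.14055133e+00, -1.14146006e-04,  4.15770134e-01]), 'force': array([ 0.27098554,  0.21585026, -0.47999364]), 'moment': array([ 0.03141216, -0.04813976, -0.00588829]), 'grip_force': 0.0, 'grip_width': 0.094113717697245}
```

View pics/top0.png

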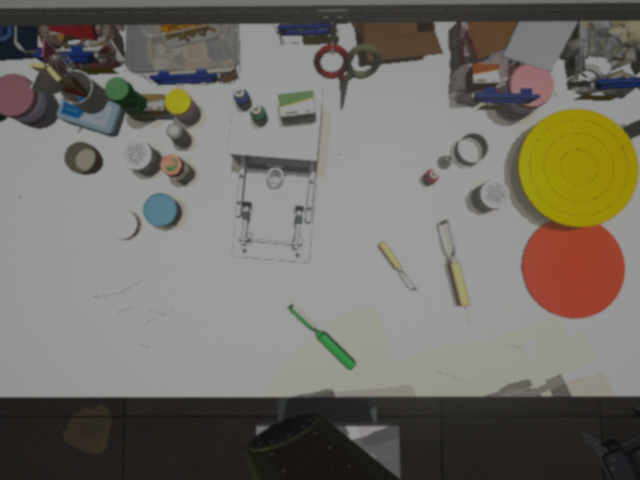

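View pics/side0.png

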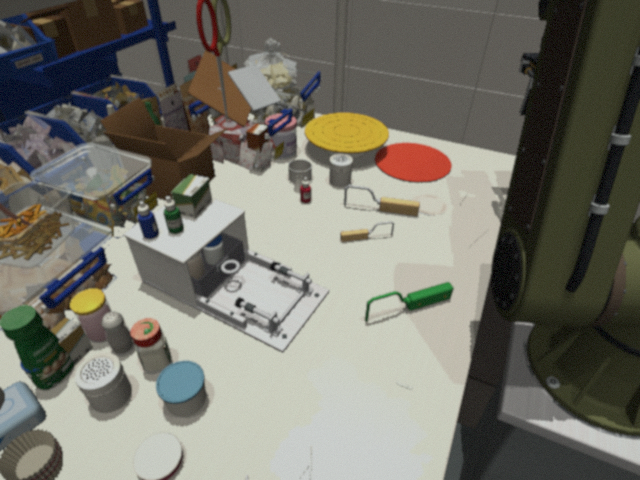

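Top view: the larger wooden-handled hook has its handle at (459,283) and its bar end at (445,222). A small decoy is at (397,265) and a green one at (322,335). The eye ring is at (275,178), and the dock front edge runs from (233,258) to (311,262).

```bash
cat > m.py <<'E'
from h import *
p=cv2.imread('pics/top0.png'); d=np.load('pics/top0.npy'); W=world('top',d)
hsv=cv2.cvtColor(p,cv2.COLOR_BGR2HSV)
# handle and bar
r=np.zeros(d.shape,bool); r[215:312,432:475]=1
z=W[...,2]; print('table z',np.median(z[300:350,400:440]))
def rect(m,n):
    P=W[m]; print(n,m.sum(),'mean',P.mean(0).round(4)); q=cv2.minAreaRect((P[:,:2]*1000).astype(np.float32)); print(q); return P
m=r&(z>.025)&(z<.045)&(hsv[...,1]>70); P=rect(m,'handle')
ys,xs=np.where(m);print(xs.min(),xs.max(),ys.min(),ys.max())
m2=r&(z>.048)&(z<.075); P2=rect(m2,'bar'); 
print(P2[np.argsort(P2[:,0])][::12].round(4))
# dock
print('riser'); r2=np.zeros(d.shape,bool); r2[80:170,220:335]=1; rect(r2&(abs(z-.133)<.006),'riser')
r3=np.zeros(d.shape,bool); r3[160:195,255:295]=1
mm=r3&(z>.045)&(z<.075); rect(mm,'ring')
for (u,v) in [(233,258),(311,262),(238,160),(316,162)]: print(u,v,W[v-2:v+3,u-2:u+3].reshape(-1,3).mean(0).round(4))
a=cv2.resize(p[150:312,225:480],None,fx=3.1,fy=3.1,interpolation=cv2.INTER_CUBIC); cv2.imwrite('pics/c0.png',a)
E
python3 m.py
```

```text
table z 1.591326129812831e-05
handle 406 mean [ 0.4654 -0.2887  0.0353]
((465.2261047363281, -289.29864501953125), (95.88320922851562, 19.897064208984375), 12.943270683288574)
450 468 262 305
bar 123 mean [ 0.5693 -0.2661  0.0606]
((569.4409790039062, -266.679443359375), (73.29560852050781, 7.928418159484863), 12.670100212097168)
[[ 0.5338 -0.2726  0.0523]
 [ 0.5401 -0.2736  0.0571]
 [ 0.5464 -0.2684  0.0609]
 [ 0.5547 -0.2716  0.0653]
 [ 0.5613 -0.266   0.0631]
 [ 0.5679 -0.2645  0.0614]
 [ 0.5761 -0.2611  0.0666]
 [ 0.5831 -0.261   0.0596]
 [ 0.5913 -0.2645  0.0634]
 [ 0.598  -0.2585  0.062 ]
 [ 0.6031 -0.2564  0.0542]]
riser
riser 4979 mean [0.7916 0.1072 0.1333]
((801.8707885742188, 104.31849670410156), (182.28475952148438, 156.16065979003906), 85.17334747314453)
ring 300 mean [0.7139 0.113  0.0602]
((706.6631469726562, 115.66848754882812), (87.7584457397461, 43.373138427734375), 83.75707244873047)
233 258 [0.524  0.2132 0.0012]
311 262 [ 5.142e-01  3.570e-02 -1.000e-04]
238 160 [0.7372 0.1933 0.0554]
316 162 [0.7304 0.0222 0.0612]
```

View pics/c0.png

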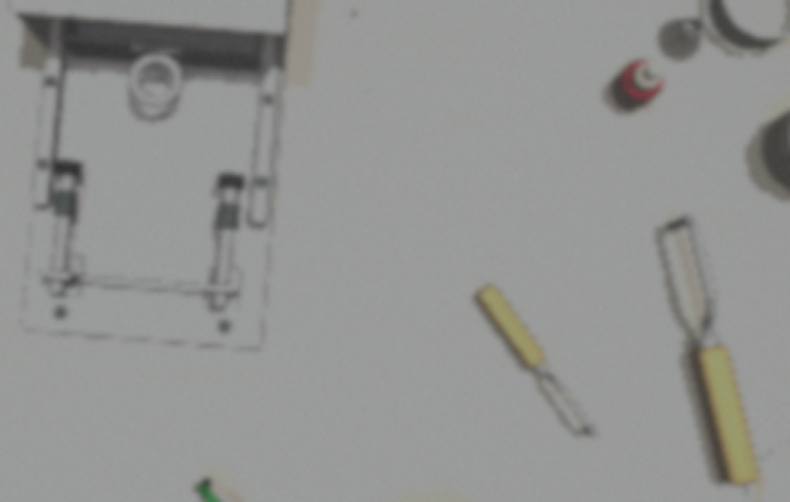

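```bash
cat > m2.py <<'E'
from h import *
out=[]
for n in('top','side'):
    p=cv2.imread(f'pics/{n}0.png'); i=cams.camera_info(n)
    # rectify plane z=.0595 ; x .50-.76, y 0-.24 ; 2px/mm?  -> 1.5 px/mm
    s=1.5; X,Y=np.meshgrid(np.arange(.76,.50,-.001/s),np.arange(.24,0,-.001/s),indexing='ij')
    P=np.stack([X,Y,np.full_like(X,.0595),np.ones_like(X)],-1)@np.array(i['world_to_cam']).T
    u=P[...,0]/P[...,2]*i['fx']+i['cx']; v=P[...,1]/P[...,2]*i['fy']+i['cy']
    w=cv2.remap(p,u.astype(np.float32),v.astype(np.float32),cv2.INTER_CUBIC)
    for k in range(0,24,2): cv2.putText(w,str(24-k),(int(k*10*s),388),0,.3,(0,0,255)); cv2.line(w,(int(k*10*s),0),(int(k*10*s),6),(0,0,255))
    for k in range(0,26,2): cv2.putText(w,str(76-k),(0,int(k*10*s)+4),0,.3,(0,0,255))
    out.append(w)
cv2.imwrite('pics/rect.png',np.hstack(out))
# dock yaw/axis from depth: riser top plane side edges
d=np.load('pics/top0.npy'); W=world('top',d); z=W[...,2]
r2=np.zeros(d.shape,bool); r2[75:170,215:340]=1
m=r2&(abs(z-.133)<.008)
from collections import defaultdict
rows=[];f=[]
for v in range(100,152):
    xs=np.where(m[v])[0]
    if len(xs)>60: rows.append((W[v,xs[0],0],W[v,xs[0],1],W[v,xs[-1],0],W[v,xs[-1],1]))
R=np.array(rows); a=np.polyfit(R[:,0],R[:,1],1);b=np.polyfit(R[:,2],R[:,3],1); print('L',a,'R',b,'yaw',np.degrees(np.arctan([a[0],b[0]])))
for c in range(235,318):
    ys=np.where(m[:,c])[0]; f.append((W[ys[-1],c,1],W[ys[-1],c,0]))
f=np.array(f); c=np.polyfit(f[:,0],f[:,1],1); print('front',c,-np.degrees(np.arctan(c[0])))
m=(z>.053)&(z<.068); m[:166]=0; m[192:]=0; m[:,:255]=0; m[:,295:]=0
print(W[m].mean(0), W[m].min(0),W[m].max(0))
# rails: z ~.03
m=(abs(z-.03)<.006); m[:165]=0; m[222:]=0
for lo,hi in((225,255),(300,330)):
    q=m.copy(); q[:,:lo]=0; q[:,hi:]=0; P=W[q]; print('rail',q.sum(),P.mean(0),np.polyfit(P[:,0],P[:,1],1))
E
python3 m2.py
```

```text
L [-0.07893456  0.2578806 ] R [-0.08763086  0.0841006 ] yaw [-4.51325896 -5.00808544]
front [0.08234606 0.71654747] -4.7074608015786845
[0.70757652 0.10880112 0.05938066] [0.68498882 0.06998197 0.05310022] [0.72244662 0.13178995 0.06798272]
rail 294 [0.67706331 0.19327291 0.02969581] [-0.1166094   0.27222486]
rail 310 [0.6681549  0.03717557 0.02982868] [-0.06371061  0.07974413]
```

View pics/rect.png

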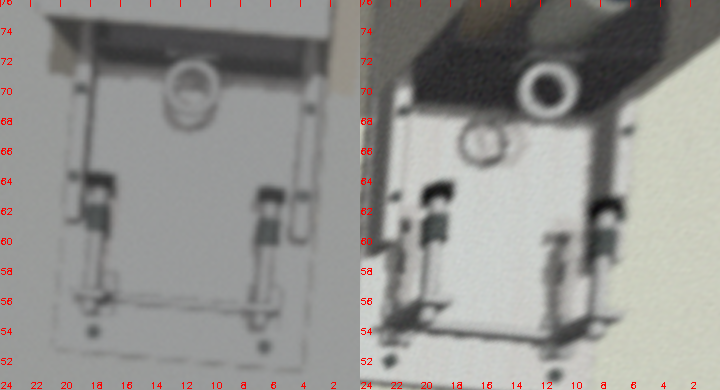

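```bash
cat >> h.py <<'E'
from scipy.spatial.transform import Rotation as R
def shift(xyz,yaw):
    o=ctrl.get_obs(); T=R.from_euler('xyz',o['eef_rot']); t=T.inv()
    print('t',round(o['time_s'],2),'pos',o['ee_pos'].round(4),'rot',o['eef_rot'].round(4),'F',o['force'].round(2))
    print('shift mm',(t.apply(np.array(xyz)-o['ee_pos'])*1000).round(1),'turn',(t*R.from_euler('xyz',[np.pi,0,yaw])).as_rotvec().round(4))
E
python3 -c "
from h import *
shift([.4655,-.289,.11],.2234)"
```

```text
t 0.1 pos [ 0.2221 -0.5029  0.2049] rot [-3.1406e+00 -1.0000e-04  4.1580e-01] F [ 0.27  0.22 -0.48]
shift mm [309.1 -97.3  95.1] turn [-0.001  -0.      0.1924]
```

Units first: shifts go in shares of 1000 mm and turns go in shares of pi/2 rad. So 309 mm / 1000 = 0.309, -97.3 mm / 1000 = -0.0973, -0.001 rad / 1.5708 = -0.0006.

arm_command([
  [[0.031, -0.01, 0.0095, 0, 0, 0.0121, -1], [0.062, -0.0195, 0.019, 0, 0, 0.0242, -1], [0.093, -0.029, 0.0285, 0, 0, 0.0369, -1], [0.124, -0.039, 0.038, 0, 0, 0.049, -1], [0.155, -0.049, 0.0475, 0, 0, 0.0611, -1], [0.186, -0.058, 0.057, 0, 0, 0.0732, -1], [0.216, -0.068, 0.0665, 0, 0, 0.0859, -1], [0.247, -0.078, 0.076, 0, 0, 0.098, -1], [0.278, -0.088, 0.0855, 0, 0, 0.1101, -1], [0.309, -0.0973, 0.095, 0, 0, 0.1222, -1], [0.309, -0.0973, 0.095, -0.0006, 0, 0.1222, -1], [0.309, -0.0973, 0.095, -0.0006, 0, 0.1222, -1]],
], squeeze=40)

```text
time_s: 1.3
ee_pos: [0.4655, -0.289, 0.1101]
eef_rot: [3.141, 0.001, 0.225]
force: [-0.4, 0.5, 0.2]
grip_width: 0.0942
grip_force: 0.0
```

```bash
python3 -c "
from h import *
shift([.4655,-.289,.007],.2234)"
```

```text
t 1.3 pos [ 0.4655 -0.289   0.1101] rot [3.1412e+00 6.0000e-04 2.2530e-01] F [-0.44  0.55  0.22]
shift mm [1.000e-01 0.000e+00 1.031e+02] turn [0.0004 0.0006 0.0019]
```

To row units: 103 mm / 1000 = 0.103, 85 mm / 1000 = 0.085, 0.002 rad / 1.5708 = 0.0013.

arm_command([
  [[0, 0, 0.03, 0, 0, 0, -1], [0, 0, 0.06, 0, 0, 0, -1], [0, 0, 0.085, 0, 0, 0, -1], [0, 0, 0.103, 0, 0, 0.0013, -1], [0, 0, 0.103, 0, 0, 0.0013, -1], [0, 0, 0.103, 0, 0, 0.0013, 1], [0, 0, 0.103, 0, 0, 0.0013, 1], [0, 0, 0.103, 0, 0, 0.0013, 1], [0, 0, 0.103, 0, 0, 0.0013, 1], [0, 0, 0.103, 0, 0, 0.0013, 1], [0, 0, 0.103, 0, 0, 0.0013, 1], [0, 0, 0.103, 0, 0, 0.0013, 1]],
], squeeze=50)

```text
time_s: 2.5
ee_pos: [0.4656, -0.2894, 0.0075]
eef_rot: [3.141, -0.0, 0.222]
force: [-0.3, 0.8, -0.3]
grip_width: 0.0414
grip_force: 0.0
```

To row units: -110 mm / 1000 = -0.11, -90 mm / 1000 = -0.09.

arm_command([
  [[0, 0, 0, 0, 0, 0, 1], [0, 0, 0, 0, 0, 0, 1], [0, 0, -0.01, 0, 0, 0, 1], [0, 0, -0.03, 0, 0, 0, 1], [0, 0, -0.05, 0, 0, 0, 1], [0, 0, -0.07, 0, 0, 0, 1], [0, 0, -0.09, 0, 0, 0, 1], [0, 0, -0.11, 0, 0, 0, 1], [0, 0, -0.11, 0, 0, 0, 1]],
])

```text
time_s: 3.4
ee_pos: [0.4665, -0.29, 0.1204]
eef_rot: [3.137, -0.003, 0.222]
force: [0.0, -1.1, -2.0]
grip_width: 0.0217
grip_force: 50.0
```

```bash
python3 - <<'E'
from h import *
p,d=grab('side','side1'); pt,dt=grab('top','top1')
a=cv2.resize(p[120:300,280:460],None,fx=3,fy=3); b=cv2.resize(pt[170:320,400:500],(360,540)); cv2.imwrite('pics/c1.png',np.hstack([a,b]))
c,s=np.cos(-.083),np.sin(-.083)
shift([.701-.14*c,.1125-.14*s,.117],-.083)
E
```

```text
t 3.5 pos [ 0.4654 -0.2892  0.1173] rot [ 3.1405e+00 -2.0000e-04  2.2170e-01] F [-0.19  0.13 -2.08]
shift mm [ 1.846e+02 -3.821e+02 -1.000e-01] turn [ 0.001  -0.0004  0.3047]
```

View pics/c1.png

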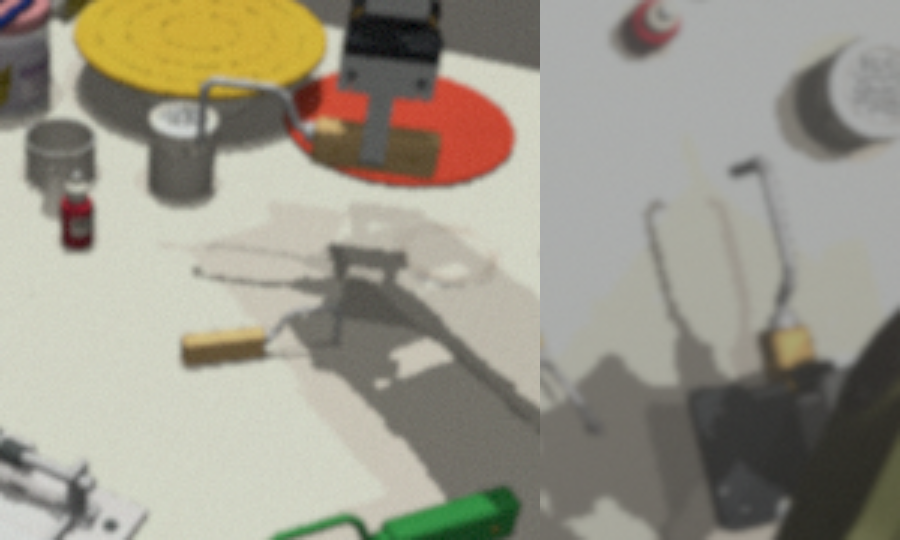

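The crop shows the hook held level at mid-handle (side crop 375,150) with its tip hanging straight down (200,150).

To row units: -382 mm / 1000 = -0.382, -367 mm / 1000 = -0.367, 0.03 rad / 1.5708 = 0.0191.

arm_command([
  [[0.006, -0.011, 0, 0, 0, 0.0064, 1], [0.018, -0.038, 0, 0, 0, 0.0191, 1], [0.037, -0.076, 0, 0, 0, 0.0388, 1], [0.057, -0.118, 0, 0, 0, 0.0598, 1], [0.079, -0.164, 0, 0, 0, 0.0834, 1], [0.103, -0.214, 0, 0, 0, 0.1082, 1], [0.125, -0.26, 0, 0, 0, 0.1318, 1], [0.146, -0.302, 0, 0, 0, 0.1528, 1], [0.164, -0.34, 0, 0, 0, 0.1719, 1], [0.177, -0.367, 0, 0, 0, 0.1859, 1], [0.1846, -0.382, 0, 0.0006, 0, 0.1942, 1], [0.1846, -0.382, 0, 0.0006, 0, 0.1942, 1]],
])

```text
time_s: 4.7
ee_pos: [0.561, 0.1258, 0.1155]
eef_rot: [3.141, 0.002, -0.081]
force: [0.2, -1.0, -2.9]
grip_width: 0.0214
grip_force: 50.0
```

```bash
cat > m3.py <<'E'
from h import *
p,d=grab('side','side2'); pt,dt=grab('top','top2')
o=ctrl.get_obs(); print(o['ee_pos'].round(4),o['eef_rot'].round(4),o['force'].round(2))
h=o['ee_pos'][2]-.007; out=[]
for n,q in(('top',pt),('side',p)):
  for z in(h+.06,.056+.0035):
    i=cams.camera_info(n); s=2.4
    X,Y=np.meshgrid(np.arange(.76,.64,-.001/s),np.arange(.19,.04,-.001/s),indexing='ij')
    P=np.stack([X,Y,np.full_like(X,z),np.ones_like(X)],-1)@np.array(i['world_to_cam']).T
    u=P[...,0]/P[...,2]*i['fx']+i['cx']; v=P[...,1]/P[...,2]*i['fy']+i['cy']
    w=cv2.remap(q,u.astype(np.float32),v.astype(np.float32),cv2.INTER_CUBIC)
    for k in range(0,15): cv2.putText(w,str(19-k),(int(k*10*s)-5,280),0,.3,(0,0,255))
    for k in range(0,12): cv2.putText(w,str(76-k),(0,int(k*10*s)+4),0,.3,(0,0,255))
    cv2.circle(w,(int((.19-.1125)*s*1000),int((.76-.701)*s*1000)),3,(0,255,0),1)
    out.append(w)
cv2.imwrite('pics/c2.png',np.vstack([np.hstack(out[:2]),np.hstack(out[2:])]))
W=world('top',dt); m=(abs(W[...,2]-(h+.06))<.012); m[:140]=0;m[240:]=0;m[:,240:]&=True; m[:,:240]=0; m[:,310:]=0
P=W[m]; print(len(P),P.mean(0),P.max(0)); 
if len(P): print(np.polyfit(P[:,0],P[:,1],1))
E
python3 m3.py
```

```text
[0.561  0.1236 0.1159] [ 3.141e+00  1.600e-03 -8.240e-02] [-0.64  0.12 -2.1 ]
109 [0.6730311  0.11576862 0.16743737] [0.70275715 0.12165878 0.17271517]
[-0.09322782  0.17851384]
```

View pics/c2.png

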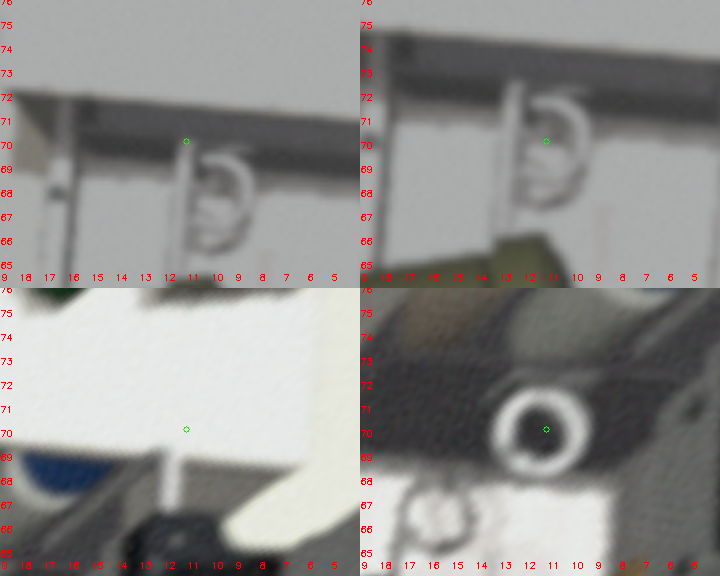

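```bash
python3 - <<'E'
from h import *
p=cv2.imread('pics/side2.png'); i=cams.camera_info('side'); T=np.array(i['world_to_cam'])
h=.1163-.007; c,s=np.cos(-.083),np.sin(-.083); hx,hy=.561,.1238
def pr(P): q=T@np.r_[P,1]; return np.array([q[0]/q[2]*i['fx']+i['cx'],q[1]/q[2]*i['fy']+i['cy']])
H=lambda x,y,z:pr([hx+x*c-y*s,hy+x*s+y*c,h+z])
f=5;o=np.array([180,170]);a=cv2.resize(p[170:290,180:330],None,fx=f,fy=f,interpolation=cv2.INTER_CUBIC)
L=lambda A,B,col:cv2.line(a,tuple(((A-o+.5)*f).astype(int)),tuple(((B-o+.5)*f).astype(int)),col,1)
L(H(.14,0,0),H(.14,0,.053),(0,0,255));L(H(.08,0,.06),H(.14,0,.06),(255,0,0));L(H(-.05,.011,0),H(.05,.011,0),(0,160,0))
cv2.imwrite('pics/c3.png',a)
E
```

```text
(no output)
```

View pics/c3.png

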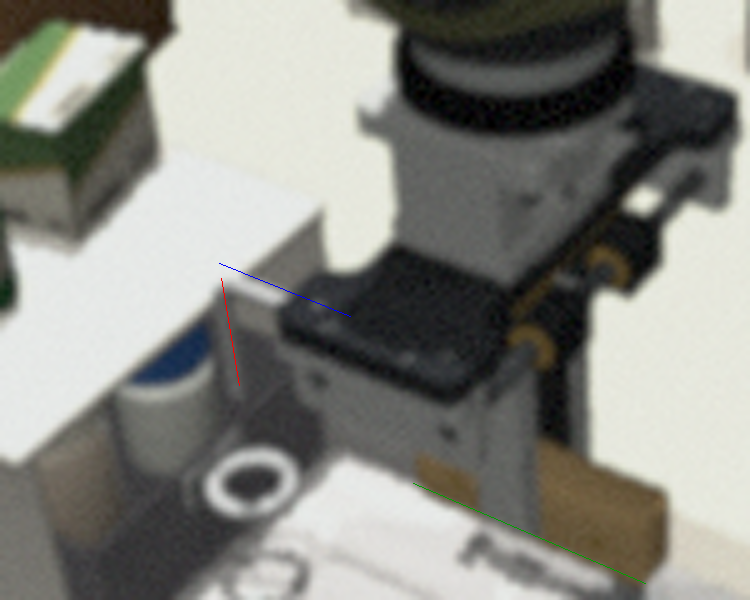

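The overlay matches the tip bar, at (228,330), and the bend to about 2 mm. The ring centre is at (252,482), so the tip is above the eye.

To row units: 57 mm / 1000 = 0.057, 55 mm / 1000 = 0.055.

arm_command([
  [[0, -0.0005, 0.01, 0, 0, 0, 1], [0, -0.0005, 0.025, 0, 0, 0, 1], [0, -0.0005, 0.04, 0, 0, 0, 1], [0, -0.0005, 0.046, 0, 0, 0, 1], [0, -0.0005, 0.05, 0, 0, 0, 1], [0, -0.0005, 0.053, 0, 0, 0, 1], [0, -0.0005, 0.055, 0, 0, 0, 1], [0, -0.0005, 0.057, 0, 0, 0, 1], [0, -0.0005, 0.057, 0, 0, 0, 1]],
])

```text
time_s: 5.7
ee_pos: [0.5616, 0.1245, 0.0601]
eef_rot: [-3.141, -0.0, -0.083]
force: [-0.4, 0.1, -1.6]
grip_width: 0.0217
grip_force: 50.0
```

```bash
python3 - <<'E'
from h import *
p,_=grab('side','side4'); cv2.imwrite('pics/c4.png',cv2.resize(p[170:290,180:330],None,fx=5,fy=5,interpolation=cv2.INTER_CUBIC))
o=ctrl.get_obs(); print(o['ee_pos'],o['eef_rot'],o['force'])
E
```

```text
[0.56167905 0.12450395 0.06023746] [-3.14144166e+00 -4.76038355e-04 -8.31329344e-02] [-1.30305816  0.50667635 -1.61006271]
```

View pics/c4.png

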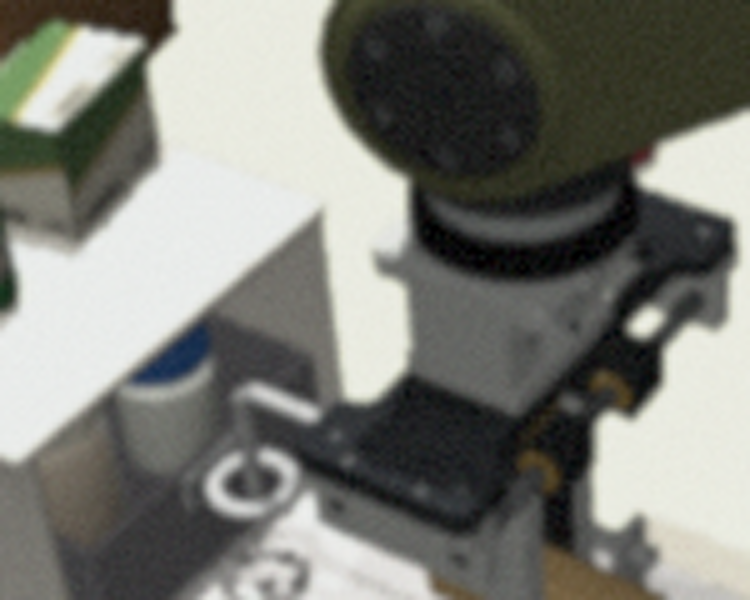

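The tip now enters the ring at (250,480), centred and without contact force. I'll lower it another 23 mm.

To row units: 23 mm / 1000 = 0.023, 20 mm / 1000 = 0.02.

arm_command([
  [[0, 0, 0.005, 0, 0, 0, 1], [0, 0, 0.01, 0, 0, 0, 1], [0, 0, 0.015, 0, 0, 0, 1], [0, 0, 0.02, 0, 0, 0, 1], [0, 0, 0.023, 0, 0, 0, 1], [0, 0, 0.023, 0, 0, 0, 1], [0, 0, 0.023, 0, 0, 0, 1], [0, 0, 0.023, 0, 0, 0, 1]],
])

```text
time_s: 6.55
ee_pos: [0.5618, 0.1245, 0.0373]
eef_rot: [-3.141, -0.001, -0.083]
force: [0.2, 0.2, -1.4]
grip_width: 0.022
grip_force: 50.0
```

To row units: -20 mm / 1000 = -0.02, -18 mm / 1000 = -0.018.

arm_command([
  [[-0.002, 0, 0, 0, 0, 0, 1], [-0.004, 0, 0, 0, 0, 0, 1], [-0.006, 0, 0, 0, 0, 0, 1], [-0.0075, 0, 0, 0, 0, 0, 1], [-0.009, 0, 0, 0, 0, 0, 1], [-0.0105, 0, 0, 0, 0, 0, 1], [-0.012, 0, 0, 0, 0, 0, 1], [-0.014, 0, 0, 0, 0, 0, 1], [-0.016, 0, 0, 0, 0, 0, 1], [-0.018, 0, 0, 0, 0, 0, 1], [-0.02, 0, 0, 0, 0, 0, 1]],
])

```text
time_s: 7.65
ee_pos: [0.5416, 0.1261, 0.0371]
eef_rot: [-3.141, -0.0, -0.083]
force: [4.1, -0.8, -1.9]
grip_width: 0.0216
grip_force: 50.0
```

arm_command([
  [[-0.0025, 0, 0, 0, 0, 0, 1], [-0.005, 0, 0, 0, 0, 0, 1], [-0.0075, 0, 0, 0, 0, 0, 1], [-0.01, 0, 0, 0, 0, 0, 1], [-0.0125, 0, 0, 0, 0, 0, 1], [-0.015, 0, 0, 0, 0, 0, 1], [-0.0175, 0, 0, 0, 0, 0, 1], [-0.02, 0, 0, 0, 0, 0, 1], [-0.0225, 0, 0, 0, 0, 0, 1], [-0.025, 0, 0, 0, 0, 0, 1], [-0.0275, 0, 0, 0, 0, 0, 1], [-0.03, 0, 0, 0, 0, 0, 1]],
])

```text
time_s: 8.85
ee_pos: [0.5116, 0.1286, 0.0371]
eef_rot: [-3.142, -0.0, -0.083]
force: [3.4, 0.2, -1.3]
grip_width: 0.0219
grip_force: 50.0
```

To row units: -10 mm / 1000 = -0.01, -9 mm / 1000 = -0.009.

arm_command([
  [[-0.001, 0, 0, 0, 0, 0, 1], [-0.002, 0, 0, 0, 0, 0, 1], [-0.003, 0, 0, 0, 0, 0, 1], [-0.004, 0, 0, 0, 0, 0, 1], [-0.005, 0, 0, 0, 0, 0, 1], [-0.006, 0, 0, 0, 0, 0, 1], [-0.007, 0, 0, 0, 0, 0, 1], [-0.008, 0, 0, 0, 0, 0, 1], [-0.009, 0, 0, 0, 0, 0, 1], [-0.01, 0, 0, 0, 0, 0, 1]],
])

```text
time_s: 9.85
ee_pos: [0.5017, 0.1294, 0.0371]
eef_rot: [-3.142, -0.0, -0.083]
force: [4.4, -0.0, -1.6]
grip_width: 0.0218
grip_force: 50.0
```

```bash
python3 - <<'E'
from h import *
p,_=grab('side','side5'); t,_=grab('top','top5'); cv2.imwrite('pics/c5.png',np.hstack([cv2.resize(p[180:350,190:340],(450,510)),cv2.resize(t[150:270,225:325],None,fx=3.3,fy=4.25)[:510]]))
o=ctrl.get_obs(); print(o['ee_pos'],o['eef_rot'],o['force'])
E
```

```text
[0.50163729 0.12943794 0.03704462] [-3.14157408e+00  2.24112110e-05 -8.31876358e-02] [ 3.10486335 -0.26033322 -1.01853386]
```

View pics/c5.png

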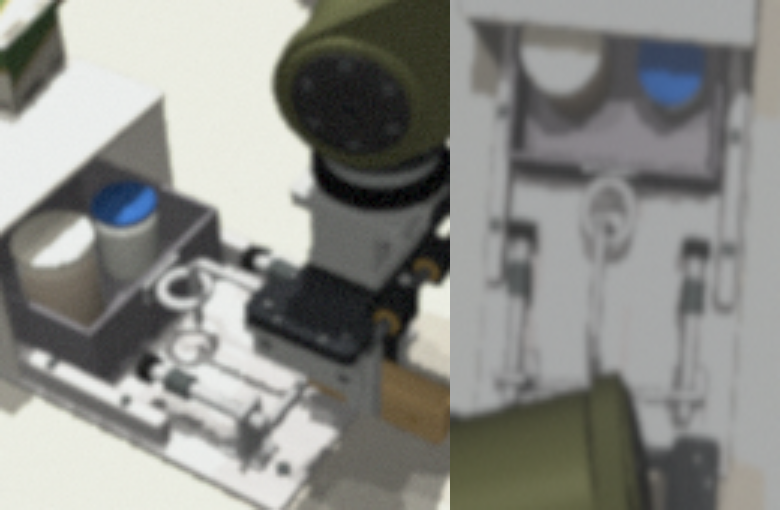

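The tray is following, with both jars standing. Its front edge is at (610,175) and the buffers are at (520,235) and (693,250), about 25–30 mm further.

To row units: -14.4 mm / 1000 = -0.0144, -13.2 mm / 1000 = -0.0132.

arm_command([
  [[-0.0012, 0, 0, 0, 0, 0, 1], [-0.0024, 0, 0, 0, 0, 0, 1], [-0.0036, 0, 0, 0, 0, 0, 1], [-0.0048, 0, 0, 0, 0, 0, 1], [-0.006, 0, 0, 0, 0, 0, 1], [-0.0072, 0, 0, 0, 0, 0, 1], [-0.0084, 0, 0, 0, 0, 0, 1], [-0.0096, 0, 0, 0, 0, 0, 1], [-0.0108, 0, 0, 0, 0, 0, 1], [-0.012, 0, 0, 0, 0, 0, 1], [-0.0132, 0, 0, 0, 0, 0, 1], [-0.0144, 0, 0, 0, 0, 0, 1]],
])

```text
time_s: 11.15
ee_pos: [0.4874, 0.1306, 0.0371]
eef_rot: [-3.141, -0.0, -0.083]
force: [4.1, 0.4, -1.4]
grip_width: 0.0215
grip_force: 50.0
```

To row units: -4 mm / 1000 = -0.004, -3.5 mm / 1000 = -0.0035.

arm_command([
  [[-0.0005, 0, 0, 0, 0, 0, 1], [-0.001, 0, 0, 0, 0, 0, 1], [-0.0015, 0, 0, 0, 0, 0, 1], [-0.002, 0, 0, 0, 0, 0, 1], [-0.0025, 0, 0, 0, 0, 0, 1], [-0.003, 0, 0, 0, 0, 0, 1], [-0.0035, 0, 0, 0, 0, 0, 1], [-0.004, 0, 0, 0, 0, 0, 1]],
])

```text
time_s: 11.95
ee_pos: [0.4835, 0.131, 0.0371]
eef_rot: [-3.142, -0.0, -0.083]
force: [5.3, 0.1, -1.5]
grip_width: 0.0215
grip_force: 50.0
```

To row units: -3 mm / 1000 = -0.003, -1.5 mm / 1000 = -0.0015.

arm_command([
  [[-0.0005, 0, 0, 0, 0, 0, 1], [-0.001, 0, 0, 0, 0, 0, 1], [-0.0015, 0, 0, 0, 0, 0, 1], [-0.002, 0, 0, 0, 0, 0, 1], [-0.0025, 0, 0, 0, 0, 0, 1], [-0.003, 0, 0, 0, 0, 0, 1]],
])

```text
time_s: 12.55
ee_pos: [0.4805, 0.1312, 0.0371]
eef_rot: [-3.142, -0.0, -0.083]
force: [4.2, 0.3, -1.9]
grip_width: 0.0217
grip_force: 50.0
```

To row units: -2.5 mm / 1000 = -0.0025, -2 mm / 1000 = -0.002.

arm_command([
  [[-0.0005, 0, 0, 0, 0, 0, 1], [-0.001, 0, 0, 0, 0, 0, 1], [-0.0015, 0, 0, 0, 0, 0, 1], [-0.002, 0, 0, 0, 0, 0, 1], [-0.0025, 0, 0, 0, 0, 0, 1]],
])

```text
time_s: 13.05
ee_pos: [0.478, 0.1314, 0.0371]
eef_rot: [-3.142, -0.0, -0.083]
force: [4.2, 0.5, -1.3]
grip_width: 0.0215
grip_force: 50.0
```

To row units: -2 mm / 1000 = -0.002, -1.6 mm / 1000 = -0.0016.

arm_command([
  [[-0.0004, 0, 0, 0, 0, 0, 1], [-0.0008, 0, 0, 0, 0, 0, 1], [-0.0012, 0, 0, 0, 0, 0, 1], [-0.0016, 0, 0, 0, 0, 0, 1], [-0.002, 0, 0, 0, 0, 0, 1]],
])

```text
time_s: 13.55
ee_pos: [0.476, 0.1316, 0.0371]
eef_rot: [-3.142, -0.0, -0.083]
force: [5.3, -0.4, -1.6]
grip_width: 0.022
grip_force: 50.0
```

To row units: -1.5 mm / 1000 = -0.0015, -1.2 mm / 1000 = -0.0012.

arm_command([
  [[-0.0004, 0, 0, 0, 0, 0, 1], [-0.0008, 0, 0, 0, 0, 0, 1], [-0.0012, 0, 0, 0, 0, 0, 1], [-0.0015, 0, 0, 0, 0, 0, 1]],
])

```text
time_s: 13.95
ee_pos: [0.4745, 0.1317, 0.0371]
eef_rot: [-3.142, -0.0, -0.083]
force: [4.0, 0.0, -0.4]
grip_width: 0.0216
grip_force: 50.0
```

To row units: -2 mm / 1000 = -0.002, -1.6 mm / 1000 = -0.0016.

arm_command([
  [[-0.0004, 0, 0, 0, 0, 0, 1], [-0.0008, 0, 0, 0, 0, 0, 1], [-0.0012, 0, 0, 0, 0, 0, 1], [-0.0016, 0, 0, 0, 0, 0, 1], [-0.002, 0, 0, 0, 0, 0, 1]],
])

```text
time_s: 14.45
ee_pos: [0.4725, 0.1319, 0.0371]
eef_rot: [-3.142, -0.0, -0.083]
force: [4.5, -0.8, -1.4]
grip_width: 0.0214
grip_force: 50.0
```

To row units: -1.5 mm / 1000 = -0.0015, -1.2 mm / 1000 = -0.0012.

arm_command([
  [[-0.0004, 0, 0, 0, 0, 0, 1], [-0.0008, 0, 0, 0, 0, 0, 1], [-0.0012, 0, 0, 0, 0, 0, 1], [-0.0015, 0, 0, 0, 0, 0, 1]],
])

```text
time_s: 14.85
ee_pos: [0.4711, 0.132, 0.0371]
eef_rot: [-3.141, -0.0, -0.083]
force: [5.2, 0.2, -1.1]
grip_width: 0.0217
grip_force: 50.0
```

To row units: -1.5 mm / 1000 = -0.0015, -1.2 mm / 1000 = -0.0012.

arm_command([
  [[-0.0004, 0, 0, 0, 0, 0, 1], [-0.0008, 0, 0, 0, 0, 0, 1], [-0.0012, 0, 0, 0, 0, 0, 1], [-0.0015, 0, 0, 0, 0, 0, 1]],
])

```text
time_s: 15.25
ee_pos: [0.4696, 0.1321, 0.0371]
eef_rot: [-3.141, -0.0, -0.083]
force: [5.4, 0.2, -1.3]
grip_width: 0.0218
grip_force: 50.0
```

To row units: -1.5 mm / 1000 = -0.0015, -1.2 mm / 1000 = -0.0012.

arm_command([
  [[-0.0004, 0, 0, 0, 0, 0, 1], [-0.0008, 0, 0, 0, 0, 0, 1], [-0.0012, 0, 0, 0, 0, 0, 1], [-0.0015, 0, 0, 0, 0, 0, 1]],
])

```text
time_s: 15.65
ee_pos: [0.4682, 0.1322, 0.0371]
eef_rot: [-3.141, -0.001, -0.083]
force: [5.7, -0.2, -2.0]
grip_width: 0.0214
grip_force: 50.0
```

To row units: -0.9 mm / 1000 = -0.0009, -0.6 mm / 1000 = -0.0006.

arm_command([
  [[-0.0003, 0, 0, 0, 0, 0, 1], [-0.0006, 0, 0, 0, 0, 0, 1], [-0.0009, 0, 0, 0, 0, 0, 1]],
])

```text
time_s: 15.95
ee_pos: [0.4677, 0.1323, 0.0373]
eef_rot: [-3.141, -0.002, -0.083]
force: [8.9, -0.7, -2.5]
grip_width: 0.0219
grip_force: 50.0
```

To row units: -0.9 mm / 1000 = -0.0009, -0.6 mm / 1000 = -0.0006.

arm_command([
  [[-0.0003, 0, 0, 0, 0, 0, 1], [-0.0006, 0, 0, 0, 0, 0, 1], [-0.0009, 0, 0, 0, 0, 0, 1]],
])

```text
time_s: 16.25
ee_pos: [0.4675, 0.1324, 0.0375]
eef_rot: [-3.141, -0.003, -0.083]
force: [14.8, -1.3, -4.3]
grip_width: 0.0213
grip_force: 50.0
```

Solid at about 15 N. I'll hold it there.

To row units: -0.1 mm / 1000 = -0.0001.

arm_command([
  [[-0.0001, 0, 0, 0, 0, 0, 1], [-0.0001, 0, 0, 0, 0, 0, 1], [-0.0001, 0, 0, 0, 0, 0, 1], [-0.0001, 0, 0, 0, 0, 0, 1], [-0.0001, 0, 0, 0, 0, 0, 1]],
])

```text
time_s: 16.75
ee_pos: [0.4675, 0.1324, 0.0375]
eef_rot: [-3.141, -0.003, -0.083]
force: [13.8, -1.4, -4.2]
grip_width: 0.0216
grip_force: 50.0
```

To row units: 10 mm / 1000 = 0.01, 9 mm / 1000 = 0.009.

arm_command([
  [[0, 0, 0, 0, 0, 0, 1], [0.001, 0, 0, 0, 0, 0, 1], [0.002, 0, 0, 0, 0, 0, 1], [0.0035, 0, 0, 0, 0, 0, 1], [0.005, 0, 0, 0, 0, 0, 1], [0.007, 0, 0, 0, 0, 0, 1], [0.009, 0, 0, 0, 0, 0, 1], [0.01, 0, 0, 0, 0, 0, 1], [0.01, 0, 0, 0, 0, 0, 1]],
])

```text
time_s: 17.65
ee_pos: [0.4762, 0.1316, 0.037]
eef_rot: [-3.142, -0.0, -0.083]
force: [-0.5, -0.2, -1.2]
grip_width: 0.0218
grip_force: 50.0
```

```bash
python3 - <<'E'
from h import *
p,_=grab('side','side6'); t,_=grab('top','top6'); cv2.imwrite('pics/c6.png',np.hstack([cv2.resize(p[180:350,190:340],(450,510)),cv2.resize(t[150:270,225:325],None,fx=3.3,fy=4.25)[:510]]))
o=ctrl.get_obs(); print(o['ee_pos'],o['eef_rot'],o['force'])
E
```

```text
[0.47604695 0.1315731  0.03702633] [-3.14157406e+00 -6.16776547e-05 -8.32336291e-02] [ 0.25245854  0.88110066 -1.05427327]
```

View pics/c6.png

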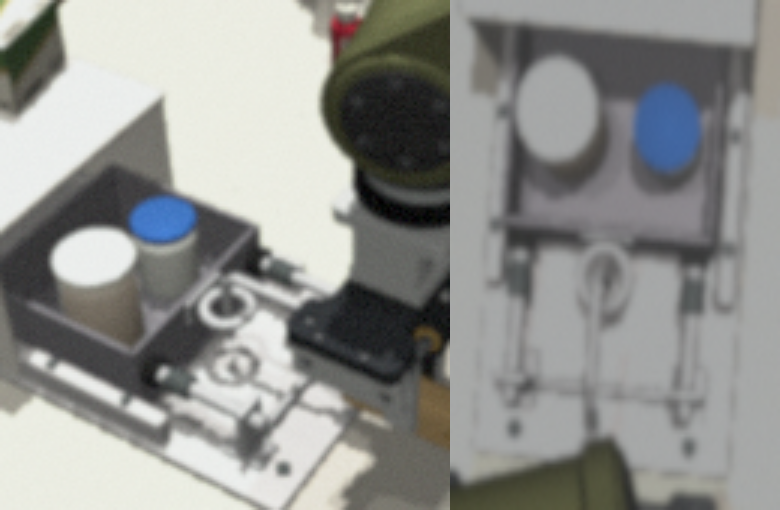

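The tray is against the buffers with both jars standing. The tip is central in the ring at (228,300) and the force is near zero. I'll lift, then take the hook back to its original bare spot.

To row units: -85 mm / 1000 = -0.085, -80 mm / 1000 = -0.08.

arm_command([
  [[0, 0, -0.003, 0, 0, 0, 1], [0, 0, -0.008, 0, 0, 0, 1], [0, 0, -0.014, 0, 0, 0, 1], [0, 0, -0.021, 0, 0, 0, 1], [0, 0, -0.028, 0, 0, 0, 1], [0, 0, -0.036, 0, 0, 0, 1], [0, 0, -0.046, 0, 0, 0, 1], [0, 0, -0.058, 0, 0, 0, 1], [0, 0, -0.07, 0, 0, 0, 1], [0, 0, -0.08, 0, 0, 0, 1], [0, 0, -0.085, 0, 0, 0, 1], [0, 0, -0.085, 0, 0, 0, 1]],
])

```text
time_s: 18.95
ee_pos: [0.4764, 0.1316, 0.1228]
eef_rot: [-3.141, -0.001, -0.083]
force: [0.8, -0.4, -1.0]
grip_width: 0.0218
grip_force: 50.0
```

```bash
python3 -c "
from h import *
shift([.4655,-.289,.122],.2234)"
```

```text
t 18.95 pos [0.4764 0.1316 0.1228] rot [-3.1412e+00 -1.3000e-03 -8.3200e-02] F [ 0.83 -0.39 -1.  ]
shift mm [ 24.1 420.1   0.6] turn [-2.000e-04 -1.400e-03 -3.066e-01]
```

To row units: 420 mm / 1000 = 0.42, 403 mm / 1000 = 0.403, -0.307 rad / 1.5708 = -0.1954.

arm_command([
  [[0.001, 0.013, 0, 0, 0, -0.0064, 1], [0.003, 0.042, 0, 0, 0, -0.0197, 1], [0.005, 0.084, 0, 0, 0, -0.0388, 1], [0.007, 0.13, 0, 0, 0, -0.0605, 1], [0.01, 0.18, 0, 0, 0, -0.084, 1], [0.013, 0.235, 0, 0, 0, -0.1095, 1], [0.016, 0.286, 0, 0, 0, -0.1331, 1], [0.019, 0.332, 0, 0, 0, -0.1541, 1], [0.021, 0.374, 0, 0, 0, -0.1738, 1], [0.023, 0.403, 0, 0, 0, -0.1872, 1], [0.024, 0.42, 0, 0, 0, -0.1954, 1], [0.024, 0.42, 0, 0, 0, -0.1954, 1]],
])

```text
time_s: 20.15
ee_pos: [0.4645, -0.2906, 0.1212]
eef_rot: [-3.141, 0.001, 0.222]
force: [0.4, 0.1, -1.3]
grip_width: 0.0217
grip_force: 50.0
```

To row units: 112 mm / 1000 = 0.112, 110 mm / 1000 = 0.11.

arm_command([
  [[0, 0, 0, 0, 0, 0, 1], [0, 0, 0.02, 0, 0, 0, 1], [0, 0, 0.045, 0, 0, 0, 1], [0, 0, 0.07, 0, 0, 0, 1], [0, 0, 0.09, 0, 0, 0, 1], [0, 0, 0.102, 0, 0, 0, 1], [0, 0, 0.107, 0, 0, 0, 1], [0, 0, 0.11, 0, 0, 0, 1], [0, 0, 0.112, 0, 0, 0, 1], [0, 0, 0.112, 0, 0, 0, 1], [0, 0, 0.112, 0, 0, 0, 1]],
])

```text
time_s: 21.25
ee_pos: [0.4654, -0.2891, 0.0106]
eef_rot: [3.141, -0.001, 0.224]
force: [0.2, 0.4, -1.4]
grip_width: 0.0214
grip_force: 50.0
```

```bash
python3 -c "
from h import *
shift([.4655,-.289,.0075],.2234)"
```

```text
t 21.25 pos [ 0.4654 -0.2891  0.0106] rot [ 3.1409e+00 -8.0000e-04  2.2380e-01] F [ 0.21  0.39 -1.45]
shift mm [ 0.1 -0.1  3.1] turn [ 0.0007 -0.0008  0.0004]
```

To row units: 3 mm / 1000 = 0.003, 2 mm / 1000 = 0.002.

arm_command([
  [[0, 0, 0.001, 0, 0, 0, 1], [0, 0, 0.002, 0, 0, 0, 1], [0, 0, 0.003, 0, 0, 0, 1], [0, 0, 0.003, 0, 0, 0, 1], [0, 0, 0.003, 0, 0, 0, 1]],
])

```text
time_s: 21.75
ee_pos: [0.4656, -0.2892, 0.01]
eef_rot: [3.141, -0.001, 0.224]
force: [-13.0, 9.7, 35.0]
grip_width: 0.0219
grip_force: 50.0
```

It touched down at about 10 mm, so the hook shifted slightly in the grip. I'll ease off and release.

arm_command([
  [[0, 0, -0.0015, 0, 0, 0, 1], [0, 0, -0.0025, 0, 0, 0, 1], [0, 0, -0.0025, 0, 0, 0, 1]],
])

```text
time_s: 22.05
ee_pos: [0.4654, -0.2891, 0.0101]
eef_rot: [3.141, -0.001, 0.224]
force: [-1.0, 2.2, 7.5]
grip_width: 0.0214
grip_force: 50.0
```

To row units: -140 mm / 1000 = -0.14, -100 mm / 1000 = -0.1.

arm_command([
  [[0, 0, 0, 0, 0, 0, -0.3], [0, 0, 0, 0, 0, 0, -1], [0, 0, 0, 0, 0, 0, -1], [0, 0, 0, 0, 0, 0, -1], [0, 0, 0, 0, 0, 0, -1], [0, 0, 0, 0, 0, 0, -1], [0, 0, 0, 0, 0, 0, -1], [0, 0, 0, 0, 0, 0, -1], [0, 0, -0.02, 0, 0, 0, -1], [0, 0, -0.06, 0, 0, 0, -1], [0, 0, -0.1, 0, 0, 0, -1], [0, 0, -0.14, 0, 0, 0, -1]],
])

```text
time_s: 23.25
ee_pos: [0.4649, -0.2888, 0.1511]
eef_rot: [-3.141, -0.0, 0.224]
force: [0.2, -0.8, 0.1]
grip_width: 0.0939
grip_force: 0.0
```

arm_command([
  [[-0.04, 0, -0.04, 0, 0, 0, -1], [-0.08, 0.02, -0.04, 0, 0, 0, -1], [-0.12, 0.06, -0.04, 0, 0, 0, -1], [-0.12, 0.09, -0.04, 0, 0, 0, -1], [-0.12, 0.09, -0.04, 0, 0, 0, -1]],
])

```text
time_s: 23.75
ee_pos: [0.367, -0.4064, 0.1894]
eef_rot: [3.141, -0.0, 0.22]
force: [0.5, -0.6, -0.7]
grip_width: 0.0937
grip_force: 0.0
```

```bash
python3 - <<'E'
from h import *
p,_=grab('side','side7'); t,d=grab('top','top7'); cv2.imwrite('pics/c7.png',np.hstack([p[130:350,180:450],cv2.resize(t[130:320,220:500],None,fx=1.16,fy=1.16)[:220]]))
W=world('top',d); m=np.zeros(d.shape,bool); m[215:312,432:475]=1; z=W[...,2]
s=cv2.cvtColor(t,cv2.COLOR_BGR2HSV)[...,1]; P=W[m&(z>.02)&(z<.05)&(s>70)]; print(len(P),P.mean(0),P[:,2].std()); A=np.c_[P[:,:2]-P[:,:2].mean(0),np.ones(len(P))]; print(np.linalg.lstsq(A,P[:,2],rcond=None)[0])
P=W[m&(z>.05)&(z<.08)];print(len(P),P.mean(0),P.max(0))
E
```

```text
416 [ 0.46449063 -0.28680899  0.03538784] 0.002200677759031194
[ 0.0179104  -0.06507118  0.03538784]
117 [ 0.56992814 -0.26428066  0.0611959 ] [ 0.60554863 -0.25439167  0.06705245]
```

View pics/c7.png

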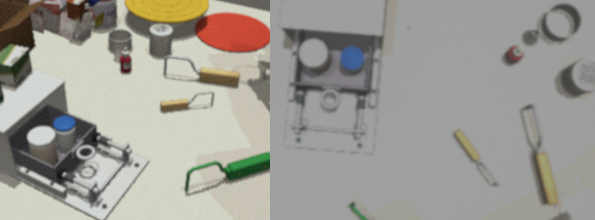

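The hook stands upright with its handle top at z = 35 mm, the tray is at the buffers and the jars are standing. Handing in.

```bash
python3 -c "
from h import *
print(ctrl.hand_in())"
```

```text
the job is handed in; nothing more can be done
None
```

I pulled the tray with the hook until it came up solid against the stop at about 15 N, then unhooked it, set the hook upright on bare table where it started, and handed the job in; both jars stayed standing, the hand-in returned no verdict, and one picture I viewed was 900 pixels wide, over the 800 limit.

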